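Put the paint jars away in a row and slide the cover shut

TASK

Stand the three paint jars upright in one straight row on the cork strip in the open bay of the wooden case, in order of height with the tallest next to the case's middle partition and the shortest at the far end, close side by side with at most half a jar's width between neighbours; set each down gently, never dropping or tipping it. Then slide the cover over the jars until it is fully shut. Leave the wire spool, the tumbler and the brush pot where they are.

Things in the scene. Friction and masses are not known exactly. Their poses are not given: they have to be found in the camera images.
- case: Fixed wooden shelf case, two bays along y. In mm: origin on the table under the middle partition; spans x -45 (front) to 93, y -258 to 218. Jar bay, open on top and in front: y 6 to 206; stock bay under the cover: y -246 to -6. Ends and partition: boards 12 thick, 84 high. Lips 8 wide, 12 high along front and back; cover rail along the back only, x 85 to 93, up to 84 high. Yaw within 0.12 rad.
- bay (a point): Centre of the jar bay's floor (case x = 0, y = 106 mm, 8 mm above the table), axes as the case's: x across the row, y along it from the middle partition (face at y = -100 mm) to the far end board (face at y = +100 mm), z up. A flush cork strip, 52 x 200 mm, centred here, runs along y; the row stands on it.
- jar_tall: Tallest of three closed craft-paint jars told apart only by height: upright cylinder 70 mm tall in all, 48 mm across, white with a pale paper band, grey lid (top 12 mm, 46 mm across), about 140 g. Origin: centre of its underside, z up. Starts standing on the table between robot and case, in one of four places in a left-to-right line that jars and spool share.
- jar_middle: Middle one of three closed craft-paint jars told apart only by height: upright cylinder 57 mm tall in all, 48 mm across, white with a pale paper band, grey lid (top 12 mm, 46 mm across), about 114 g. Origin: centre of its underside, z up. Starts standing on the table between robot and case, in one of four places in a left-to-right line that jars and spool share.
- jar_short: Shortest of three closed craft-paint jars told apart only by height: upright cylinder 44 mm tall in all, 48 mm across, white with a pale paper band, grey lid (top 12 mm, 46 mm across), about 88 g. Origin: centre of its underside, z up. Starts standing on the table between robot and case, in one of four places in a left-to-right line that jars and spool share.
- cover (a joint): Travel (m) of the flat plywood cover along the case's +y: 0 = fully open over the stock bay, 0.264 = fully shut over the jar bay, at its stop. Starts at 0 to 0.045, clear of the jar bay. Plate 138 (x) x 206 (y) x 8 mm, 84 to 92 mm above the table; about 1.5 N of friction, light damping; stays where left, cannot lift off.
- cover_handle (a point): Middle of the top of the cover's handle, 120 mm above the table: a wooden bar on the plate (at case x = 0, mid-length), 60 mm long along the case's x, 14 mm thick along y (the sliding direction), 28 mm high. Axes as the case's. With the cover shut it is at y = +3 mm from point bay.
- spool: Bystander: upright spool of copper wire with black flanges, 44 mm across, 38 mm tall, 120 g. Origin at the centre of its underside. It stands in the line of the jars.
- tumbler: Bystander: glass tumbler, 72 mm across, 85 mm tall, to the right of the case. Origin at the centre of its underside.
- brush_pot: Bystander: steel pot 80 mm across, 95 mm tall, with brushes standing in it to about 195 mm, to the left of the case. Origin at the centre of its underside.

How it is judged:
On the way, in this order (a step that is already met when the one before it is completed fails the run):
1. the three jars stand in their row in the bay, in order of height (x of jar_tall in the frame of bay between -0.015 and 0.015 m and y of jar_tall in the frame of bay between -0.09 and 0.09 m and z of each of jar_tall, jar_middle, jar_short in the frame of bay below 0.006 m and angle between each of jar_tall, jar_middle, jar_short's own z axis and vertical below 0.1 rad and linear speed of each of jar_tall, jar_middle, jar_short below 0.03 m/s and x of jar_middle in the frame of bay between -0.015 and 0.015 m and y of jar_middle in the frame of bay between -0.09 and 0.09 m and x of jar_short in the frame of bay between -0.015 and 0.015 m and y of jar_short in the frame of bay between -0.09 and 0.09 m and horizontal distance between jar_tall and jar_middle below 0.076 m and horizontal distance between jar_middle and jar_short below 0.076 m and horizontal distance between jar_tall and jar_short above 0.086 m and y of jar_tall in the frame of bay below 0.002 m and y of jar_short in the frame of bay above -0.002 m), for 0.2 s.
2. the cover is fully shut (value of joint cover above 0.256 m), for 0.2 s.
At the end, for the whole second after the job is handed in: All three jars stand upright (within 0.1 rad) and still on the bay's floor, each centred within 15 mm of the cork strip's middle line; tall, middle, short in that order from the middle partition, neighbours' centres at most 76 mm apart; the cover within 8 mm of fully shut (all of step 1 and value of joint cover above 0.256 m); the robot touches nothing.
It fails at once if a jar is tipped by more than 0.6 rad (angle between any of jar_tall, jar_middle, jar_short's own z axis and vertical above 0.6 rad).
It fails at once if a jar is dropped: it falls free of the fingers from more than about 2 cm above the bay's floor ((contact force between the fingers and jar_tall below 0.01 N and height (world z) of jar_tall above 0.028 m and linear speed of jar_tall above 0.2 m/s) or (contact force between the fingers and jar_middle below 0.01 N and height (world z) of jar_middle above 0.028 m and linear speed of jar_middle above 0.2 m/s) or (contact force between the fingers and jar_short below 0.01 N and height (world z) of jar_short above 0.028 m and linear speed of jar_short above 0.2 m/s)).
It fails at once if the spool, tumbler or brush pot is moved by more than 3 cm or tipped over (distance of any of spool, tumbler, brush_pot from where it was at the start of the episode above 0.03 m or angle between any of spool, tumbler, brush_pot's own z axis and vertical above 0.4 rad).
It also fails if it takes over 72 s, if anything falls off the work surface, if the arm or the gripper's body presses on something with over 40 N, if the wrist force passes 120 N, or if a joint passes its speed limit or range.

ROBOT

A 6-joint arm with a two-finger parallel gripper is mounted at the origin on the work surface. World frame = base frame: x ahead of the robot, y to its left, z up, the work surface at z = 0. Lengths are in m, angles in rad, forces in N, time in s.
With the tool pointing down it reaches from about 0.3 to 0.875 m from the base axis. Payload 6.4 kg.
Tool frame: the origin (TCP) lies midway between the tips of the shut fingers; the grasp point (between the pads) lies 19 mm behind it; x points along the fingers, y is the direction in which the jaws open and shut, and the axes are right-handed (so a half turn about x gives the same grasp; the last joint's range is limited). The gripper opens to 85 mm and grips with 20 to 120 N. Pads are 22 mm wide; open, the fingers measure 114 mm over their backs; the gripper's body (76 mm by 85 mm) begins 54 mm behind the grasp point. The pads swing forward as they close: fully open they stand 13 mm farther back than shut.
Start: joints at [1.086, 0.181, 1.607, -0, 1.354, -0.206], TCP at [0.158, 0.553, 0.231] pointing down, gripper open.
Joint ranges: [-2.99, 2.99], [-0.89, 2.07], [0.3, 2.58], [-1.14, 4.28], [0, 2.63], [-3.12, 3.12]. Speed limits (rad/s): [2.57, 2.57, 3.01, 3.14, 3.14, 3.14].

INTERFACE

Orientations are given as a unit quaternion [w, x, y, z].
In Python, from plant import get_obs, camera, sign_off gives the robot as it stands.
- The arm moves only by the shell command python3 -m creep 'ROWS' [FORCE]. ROWS is JSON, a list of rows, each a list of 5 numbers: the shift along the tool's x, y, z in cm, then the turn about the tool's x in rad, then the opening in per cent of the stroke, from 0 (shut) to 100 (fully open). A call has 1 to 12 rows; each row is the pose to reach, as a shift and turn from the pose measured when the call began, along the tool's axes at that moment; what a row does not reach only later rows make up. A row lasts 1/12 s, in which the tool goes at most 41.7 mm and 7.16 degrees, less where a joint would pass 70% of its speed; a pose out of reach is approached as far as the arm can. A call with a gripper value outside its range is refused whole. The fingers move at their own pace and stop on an object; FORCE is the grip in N (left out, the last holds). Time passes only in rows, so rows that repeat a pose let the fingers close. It gives the time, the measured TCP pose, the force and the opening at its end, in the units of the state.
- get_obs(): the state, without advancing time (a new reading comes with each control period).
- camera(name): name is "side" or "top" or "wrist"; returns a dict with "color" (384x512x3 uint8, red, green, blue), "z_map" (384x512 float32, m along the optical axis (not along the pixel's ray), 0 where there is no reading), "fovy" (degrees; the focal length in pixels is half the picture's height over the tangent of half this angle, whatever the lens; pixels are square), "cx", "cy" (the principal point, pixels), "distortion" ([k1, k2, p1, p2, k3] as OpenCV has them; the pictures are not rectified), "R" (3x3) and "t" (3): a world point X has camera coordinates R X + t; the wrist camera has in their place "hand_eye" (4x4, takes a point from camera to tool coordinates, whose origin is the TCP and whose axes are the tool frame's). Camera axes: x right, y down, z forward; pixel columns grow to the right and rows downward; lengths in m; the calibration is good to about 2 mm. A picture is of the moment at which its call begins: read the wrist's pose just before it.
- sign_off(): hands the job in, once; it reports no verdict.
The state is a dict: "clock": time; "joints": joint angles; "qvel": joint speeds; "effort": joint torques, N m; "tool_pos": TCP position; "orientation": TCP orientation; "ft_force": force on the tool from outside, world axes, zero at the start; "moment": the same for the moment, N m; "opening": opening from 0.0 (shut) to 1.0 (fully open).
Only numpy, scipy, OpenCV 4.12 (cv2) and the standard library are available. Lean on these libraries where they do the work, as an engineer would, in place of code of your own. Each camera call takes 0.05 s, during which the arm holds its last target. There are 200 camera calls.

## Working session

There is one attempt and no reset: what is moved stays moved. The work goes in short steps, Python scripts to look and compute and a shell command to move; the robot and the scene stay as the last step left them, time stands still between calls to the robot, and variables do not carry over. Pictures are saved under pics/ and viewed, about 8 in all and at most 12, crops included, and the job is handed in when it is done.

```bash
mkdir -p pics; ls; cat > h.py <<'E'
import numpy as np,cv2,sys
from plant import get_obs,camera
def K(c):
    f=c["color"].shape[0]/2/np.tan(np.radians(c["fovy"])/2)
    return np.array([[f,0,c["cx"]],[0,f,c["cy"]],[0,0,1.]])
def Rq(q):
    w,x,y,z=q
    from scipy.spatial.transform import Rotation as R
    return R.from_quat([x,y,z,w]).as_matrix()
def world(c,obs=None):
    "HxWx3 world points from z_map"
    h,w=c["z_map"].shape
    u,v=np.meshgrid(np.arange(w),np.arange(h))
    n=cv2.undistortPoints(np.stack([u,v],-1).reshape(-1,1,2).astype(float),K(c),np.array(c["distortion"],float)).reshape(h,w,2)
    z=c["z_map"][...,None]
    P=np.concatenate([n*z,z],-1)
    if "R" in c: return (P-np.array(c["t"]))@np.array(c["R"])
    H=np.array(c["hand_eye"]);P=P@H[:3,:3].T+H[:3,3]
    return P@Rq(obs["orientation"]).T+np.array(obs["tool_pos"])
def save(c,name,s=1.5):
    cv2.imwrite(name,cv2.resize(c["color"][...,::-1],None,fx=s,fy=s))
E
python3 - <<'E'
from h import *
o=get_obs();print(o)
c=camera("top");save(c,"pics/top1.png");np.savez("top1.npz",W=world(c),col=c["color"])
c=camera("side");save(c,"pics/side1.png");np.savez("side1.npz",W=world(c),col=c["color"])
E
```

```text
pics
{'clock': 0.0, 'joints': array([ 1.08569326e+00,  1.81516789e-01,  1.60799867e+00,  1.27633445e-06,
        1.35382218e+00, -2.06304781e-01]), 'qvel': array([-0.00027907,  0.00145387,  0.00014784, -0.00041338, -0.00051631,
        0.00044303]), 'effort': array([-4.70009013e-05, -4.44861746e+01, -3.51340127e+01, -7.11013422e-05,
        8.92636890e-03,  4.09995792e-06]), 'tool_pos': array([0.15796239, 0.55230202, 0.23040231]), 'orientation': array([ 0.70003786,  0.09767092,  0.7004568 , -0.0988315 ]), 'ft_force': array([-0.34450573,  0.22579633, -0.00712181]), 'moment': array([0.05069158, 0.01718778, 0.00952698]), 'opening': 0.9990265449914414}
```

View pics/top1.png

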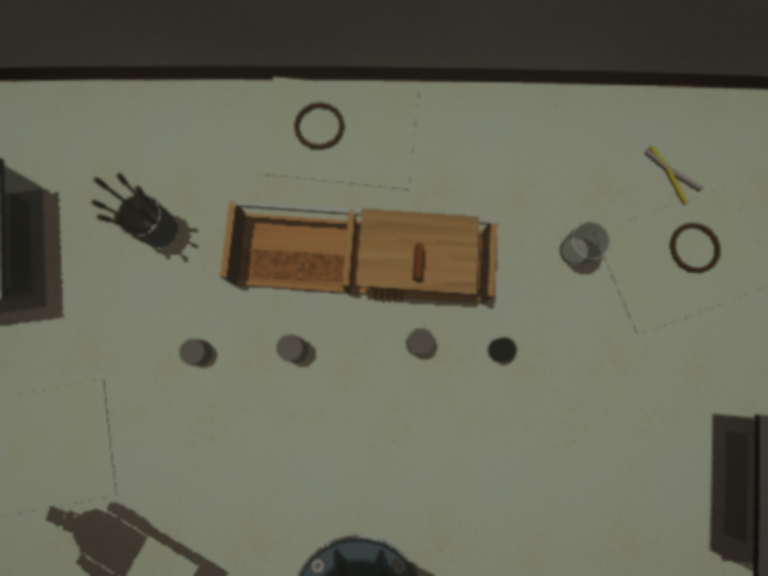

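View pics/side1.png

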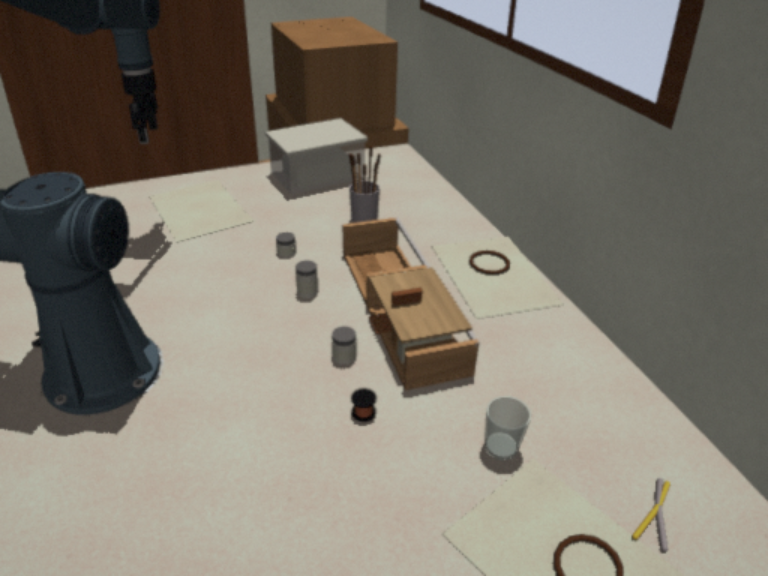

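The top view shows jars at about (195,352), (292,348) and (421,343), with the spool at (502,350). The jar bay is on the left, and the handle is at (419,262). The side view suggests short, tall, middle from the left. I'll measure these with depth.

```bash
python3 - <<'E'
from h import *
d=np.load("top1.npz");W=d["W"]
z=W[...,2]
print("table z",np.median(z[300:330,150:250]))
for n,(u,v) in dict(L=(195,352),M=(292,348),R=(421,343),spool=(502,350),tumb=(585,245),pot=(148,218)).items():
    u=int(u/1.5);v=int(v/1.5);s=np.s_[v-18:v+18,u-18:u+18]
    zz=z[s];top=np.percentile(zz[zz>.02],80);m=abs(zz-top)<.006
    P=W[s][m];(c,r)=cv2.minEnclosingCircle(P[:,:2].astype(np.float32))
    print(n,"top %.4f"%np.median(P[:,2]),"mean",P[:,:2].mean(0).round(4),"circ",np.round(c,4),round(r,4),m.sum())
# case: points at height .084 (boards) and cover .092
s=np.s_[125:210,140:340]
P=W[s].reshape(-1,3)
for lo,hi in((.078,.0885),(.0885,.097),(.112,.128)):
    Q=P[(P[:,2]>lo)&(P[:,2]<hi)]
    c,wh,a=cv2.minAreaRect(Q[:,:2].astype(np.float32));print(lo,len(Q),np.round(c,4),np.round(wh,4),a,np.median(Q[:,2]))
    print(cv2.boxPoints((c,wh,a)).round(4).tolist())
# side cam
E
```

```text
table z 0.0008651810574209728
L top 0.0444 mean [0.4304 0.2983] circ [0.4308 0.2987] 0.0236 232
M top 0.0708 mean [0.4379 0.1215] circ [0.438  0.1218] 0.0231 251
R top 0.0576 mean [ 0.4517 -0.1054] circ [ 0.4515 -0.1052] 0.0228 242
spool top 0.0386 mean [ 0.4388 -0.2537] circ [ 0.4391 -0.2535] 0.022 209
tumb top 0.0845 mean [ 0.6303 -0.4028] circ [ 0.6304 -0.4032] 0.0362 169
pot top 0.0960 mean [0.6642 0.3856] circ [0.6667 0.3916] 0.0404 120
0.078 1104 [0.6122 0.0031] [0.478  0.1393] 86.35624694824219 0.08435306412211038
[[0.5274999737739563, -0.23100000619888306], [0.6664999723434448, -0.23980000615119934], [0.6969000101089478, 0.23720000684261322], [0.5579000115394592, 0.24609999358654022]]
0.0885 3961 [0.6114 0.0009] [0.465  0.1386] 86.39578247070312 0.09249719486500277
[[0.5275999903678894, -0.22679999470710754], [0.6660000085830688, -0.23549999296665192], [0.6952000260353088, 0.22859999537467957], [0.5569000244140625, 0.23729999363422394]]
0.112 135 [ 0.5816 -0.0966] [0.0139 0.0594] 85.63541412353516 0.11977375768188063
[[0.5515000224113464, -0.10119999945163727], [0.6107000112533569, -0.10580000281333923], [0.6116999983787537, -0.09189999848604202], [0.5526000261306763, -0.08739999681711197]]
```

Heights and radii match the spec: left jar is short, the one next to it tall, the right one middle. Case yaw is about -0.064 rad and bay centre about (0.5963, 0.1304); the handle lands at case x≈0, so the fit is consistent. Next I'll work out the moves.

```bash
cat >> h.py <<'E'
yaw=-0.0637;ex=np.array([np.cos(yaw),np.sin(yaw)]);ey=np.array([-np.sin(yaw),np.cos(yaw)])
bay=np.array([.5963,.1304])
def rel(x,y,z):
    "tool-axis shift in cm to TCP world target, and turn to put the jaws along case x"
    o=get_obs();R=Rq(o["orientation"]);p=np.array(o["tool_pos"])
    d=R.T@(np.array([x,y,z])-p)*100
    e=R.T@np.array([*ex,0]);a=np.arctan2(e[2],e[1]);a=(a+np.pi/2)%np.pi-np.pi/2
    print("target",np.round([x,y,z],4),"shift cm",d.round(2),"turn",round(a,3),"| tcp",p.round(4),"toolx",R[:,0].round(3),"tooly",R[:,1].round(3),"rows>=",round(np.linalg.norm(d)/4.17,1),"open",round(o["opening"],3),"clk",round(o["clock"],2),"ft",o["ft_force"].round(1))
def slot(dy,z,dx=0): rel(*(bay+dx*ex+dy*ey),z)
E
python3 -c "
from h import *
rel(.438,.1217,.15)"
```

```text
target [0.438  0.1217 0.15  ] shift cm [  8.09 -33.68  38.77] turn 1.356 | tcp [0.158  0.5523 0.2305] toolx [-0.001 -0.001 -1.   ] tooly [ 0.275  0.961 -0.002] rows>= 12.5 open 1.002 clk 0.1 ft [ 0.3 -0.1 -0.1]
```

```bash
python3 -m creep '[[3,-33.7,38.8,1.36,100],[3,-33.7,38.8,1.36,100],[3,-33.7,38.8,1.36,100],[3,-33.7,38.8,1.36,100],[3,-33.7,38.8,1.36,100],[3,-33.7,38.8,1.36,100],[3,-33.7,38.8,1.36,100],[3,-33.7,38.8,1.36,100],[3,-33.7,38.8,1.36,100],[3,-33.7,38.8,1.36,100],[3,-33.7,38.8,1.36,100],[3,-33.7,38.8,1.36,100]]' 40; python3 -c "
from h import *
rel(.438,.1217,.15)"
```

```text
clock: 1.1
tool_pos: [0.4305, 0.1322, 0.2016]
orientation: [-0.481, -0.518, -0.481, 0.519]
ft_force: [0.6, 1.1, 0.4]
opening: 1.002
target [0.438  0.1217 0.15  ] shift cm [5.16 0.83 0.99] turn -0.01 | tcp [0.4305 0.1322 0.2016] toolx [-0.001 -0.001 -1.   ] tooly [ 0.997 -0.074 -0.001] rows>= 1.3 open 1.002 clk 1.1 ft [0.6 1.1 0.4]
```

```bash
python3 -m creep '[[4,0.8,1.0,-0.01,100],[8,0.8,1.0,-0.01,100],[10,0.8,1.0,-0.01,100],[13,0.8,1.0,-0.01,100],[16,0.8,1.0,-0.01,100],[18.1,0.8,1.0,-0.01,100],[18.1,0.8,1.0,-0.01,100],[18.1,0.8,1.0,-0.01,100]]' 40; python3 - <<'E'
from h import *
rel(.438,.1217,.02)
o=get_obs();c=camera("wrist");save(c,"pics/w1.png",1.2)
W=world(c,o);m=abs(W[...,2]-.07)<.005;P=W[m];m2=np.hypot(P[:,0]-.438,P[:,1]-.1217)<.04;P=P[m2];print(len(P))
if len(P): print(cv2.minEnclosingCircle(P[:,:2].astype(np.float32)),P.mean(0))
E
```

```text
clock: 1.77
tool_pos: [0.4363, 0.1214, 0.0198]
orientation: [-0.483, -0.514, -0.484, 0.517]
ft_force: [-0.2, -0.2, 0.5]
opening: 0.999
target [0.438  0.1217 0.02  ] shift cm [-0.03  0.16 -0.04] turn -0.0 | tcp [0.4363 0.1214 0.0198] toolx [-0.004 -0.001 -1.   ] tooly [ 0.998 -0.064 -0.004] rows>= 0.0 open 0.999 clk 1.77 ft [-0.2 -0.2  0.5]
9581
((0.43982142210006714, 0.12288407236337662), 0.023477384820580482) [0.44001792 0.12888755 0.07049915]
```

View pics/w1.png

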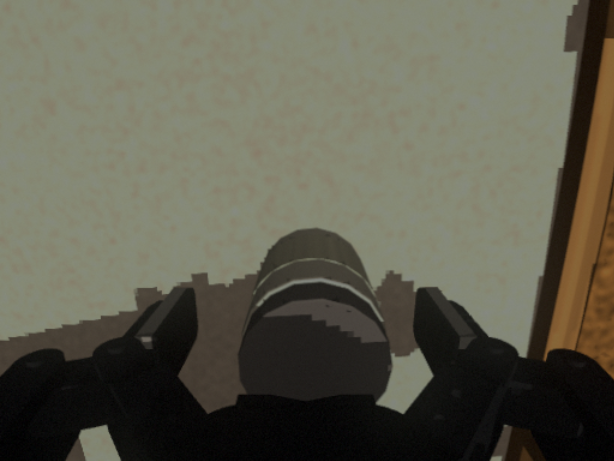

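The jar (centre about px (315,350)) sits between the open pads (195 and 415). Now to grip it, lift and carry it.

```bash
python3 -m creep '[[0,0.25,-0.1,0,100],[0,0.25,-0.1,0,40],[0,0.25,-0.1,0,30],[0,0.25,-0.1,0,30],[0,0.25,-0.1,0,30],[0,0.25,-0.1,0,30],[0,0.25,-0.1,0,30],[0,0.25,-0.1,0,30],[-2,0.25,-0.1,0,30],[-5,0.25,-0.1,0,30],[-8,0.25,-0.1,0,30],[-11,0.25,-0.1,0,30]]' 40;  python3 -c "
from h import *
slot(-.056,.13)"
```

```text
clock: 2.82
tool_pos: [0.4397, 0.1224, 0.1321]
orientation: [-0.484, -0.515, -0.484, 0.517]
ft_force: [1.0, -0.6, -1.0]
opening: 0.555
target [0.5927 0.0745 0.13  ] shift cm [ 0.18 15.58  3.8 ] turn -0.0 | tcp [0.4397 0.1224 0.1321] toolx [-0.002 -0.001 -1.   ] tooly [ 0.998 -0.064 -0.002] rows>= 3.8 open 0.555 clk 2.82 ft [ 1.  -0.6 -1. ]
```

```bash
python3 -m creep '[[0,3,0.7,0,30],[0,6,1.5,0,30],[0,9,2.2,0,30],[0,12,3,0,30],[0,15,3.7,0,30],[0,15.6,3.8,0,30],[0,15.6,3.8,0,30],[3,15.6,3.8,0,30],[6,15.6,3.8,0,30],[8,15.6,3.8,0,30],[9,15.6,3.8,0,30],[9,15.6,3.8,0,30]]';  python3 -c "
from h import *
slot(-.056,.028)
c=camera('side');save(c,'pics/s2.png',1.5)"
```

```text
clock: 3.82
tool_pos: [0.5894, 0.0751, 0.0392]
orientation: [-0.482, -0.513, -0.486, 0.518]
ft_force: [-0.7, 0.9, -1.3]
opening: 0.552
target [0.5927 0.0745 0.028 ] shift cm [1.11 0.35 0.03] turn 0.0 | tcp [0.5894 0.0751 0.0392] toolx [-0.008 -0.001 -1.   ] tooly [ 0.998 -0.063 -0.008] rows>= 0.3 open 0.552 clk 3.82 ft [-0.7  0.9 -1.3]
```

View pics/s2.png

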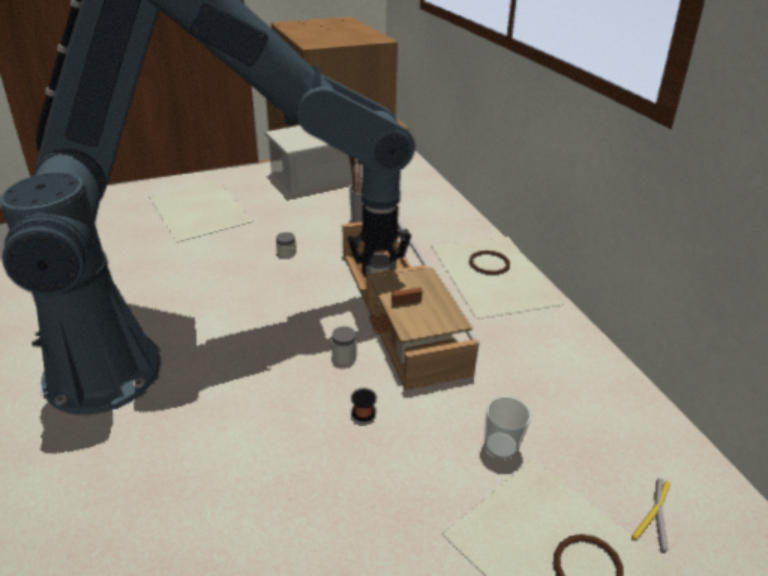

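The tall jar is held upright over the bay at about (380,265) px. I'll set it down, release and rise.

```bash
python3 -m creep '[[0.5,0.3,0,0,30],[0.9,0.35,0,0,30],[1.1,0.35,0,0,30],[1.1,0.35,0,0,30],[1.1,0.35,0,0,70],[1.1,0.35,0,0,80],[1.1,0.35,0,0,80],[1.1,0.35,0,0,80],[-2,0.35,0,0,90],[-6,0.35,0,0,100],[-10,0.35,0,0,100],[-12,0.35,0,0,100]]';  python3 -c "
from h import *
rel(.4520,-.1052,.15)"
```

```text
clock: 4.87
tool_pos: [0.5976, 0.0747, 0.1666]
orientation: [0.485, 0.516, 0.483, -0.515]
ft_force: [0.8, 0.3, 0.3]
opening: 1.005
target [ 0.452  -0.1052  0.15  ] shift cm [  1.66 -13.39  18.88] turn 0.0 | tcp [0.5976 0.0747 0.1666] toolx [ 0.002 -0.001 -1.   ] tooly [ 0.998 -0.063  0.002] rows>= 5.6 open 1.005 clk 4.87 ft [0.8 0.3 0.3]
```

```bash
python3 -m creep '[[0,-3,3,0,100],[0,-5.5,6.5,0,100],[0,-8,10,0,100],[0,-10.5,13.5,0,100],[0,-13,17,0,100],[0,-13.4,18.9,0,100],[0,-13.4,18.9,0,100],[3,-13.4,18.9,0,100],[7,-13.4,18.9,0,100],[10,-13.4,18.9,0,100],[10,-13.4,18.9,0,100],[10,-13.4,18.9,0,100]]';  python3 - <<'E'
from h import *
rel(.452,-.1052,.012)
o=get_obs();c=camera("wrist")
W=world(c,o);m=abs(W[...,2]-.057)<.005;P=W[m];m2=np.hypot(P[:,0]-.452,P[:,1]+.1052)<.035;P=P[m2]
print(len(P),cv2.minEnclosingCircle(P[:,:2].astype(np.float32)))
c=camera("top");W=world(c);m=abs(W[...,2]-.078)<.004;P=W[m];m2=np.hypot(P[:,0]-.5927,P[:,1]-.0745)<.029;P=P[m2]
q=np.array(cv2.minEnclosingCircle(P[:,:2].astype(np.float32))[0]);print("tall in bay",len(P),q,(q-bay)@ex,(q-bay)@ey,np.median(P[:,2]))
E
```

```text
clock: 5.87
tool_pos: [0.451, -0.1046, 0.0657]
orientation: [-0.483, -0.515, -0.484, 0.516]
ft_force: [-0.0, -0.6, 0.1]
opening: 1.003
target [ 0.452  -0.1052  0.012 ] shift cm [5.37 0.11 0.05] turn 0.0 | tcp [ 0.451  -0.1046  0.0657] toolx [-0.002  0.001 -1.   ] tooly [ 0.998 -0.063 -0.002] rows>= 1.3 open 1.003 clk 5.87 ft [-0.  -0.6  0.1]
5344 ((0.4538000822067261, -0.10420411825180054), 0.023305512964725494)
tall in bay 231 [0.59373784 0.0731822 ] 0.0010853468766811609 -0.05726485696357307 0.07834878659658474
```

Tall jar is placed within about 1 mm (top at 0.078 m, so standing on the floor). Next is the middle jar.

```bash
python3 -m creep '[[3,0.2,0,0,100],[5.4,0.2,0,0,100],[5.4,0.2,0,0,100],[5.4,0.2,0,0,40],[5.4,0.2,0,0,30],[5.4,0.2,0,0,30],[5.4,0.2,0,0,30],[5.4,0.2,0,0,30],[5.4,0.2,0,0,30],[5.4,0.2,0,0,30],[5.4,0.2,0,0,30],[5.4,0.2,0,0,30]]' 40;  python3 -c "
from h import *
slot(-.002,.14)"
```

```text
clock: 6.97
tool_pos: [0.4574, -0.107, 0.0167]
orientation: [0.487, 0.516, 0.481, -0.515]
ft_force: [-0.6, 1.6, 7.0]
opening: 0.55
target [0.5962 0.1284 0.14  ] shift cm [-12.33  12.47 -24.32] turn 0.001 | tcp [ 0.4574 -0.107   0.0167] toolx [ 0.008 -0.004 -1.   ] tooly [ 0.998 -0.063  0.008] rows>= 7.2 open 0.55 clk 6.97 ft [-0.6  1.6  7. ]
```

Middle grasp reads 7 N upward and the TCP is 5 mm off target. I'll look before lifting.

```bash
python3 - <<'E'
from h import *
rel(.453,-.1052,.012)
o=get_obs();print(o["qvel"].round(3))
c=camera("wrist");save(c,"pics/w2.png",1.2)
W=world(c,o);P=W[(W[...,2]>.03)&(W[...,2]<.075)];m2=np.hypot(P[:,0]-.456,P[:,1]+.1052)<.026;P=P[m2]
print(len(P),np.percentile(P[:,2],[5,50,95,99]))
c=camera("side");cv2.imwrite("pics/s3.png",cv2.resize(c["color"][150:290,160:330,::-1],None,fx=4,fy=4))
E
```

```text
target [ 0.453  -0.1052  0.012 ] shift cm [ 0.46 -0.46 -0.15] turn 0.001 | tcp [ 0.4574 -0.107   0.0167] toolx [ 0.008 -0.004 -1.   ] tooly [ 0.998 -0.063  0.008] rows>= 0.2 open 0.55 clk 6.97 ft [-0.6  1.6  7. ]
[-0.001  0.    -0.    -0.001  0.001 -0.001]
13001 [0.03790126 0.05746551 0.05855796 0.05932252]
```

View pics/s3.png

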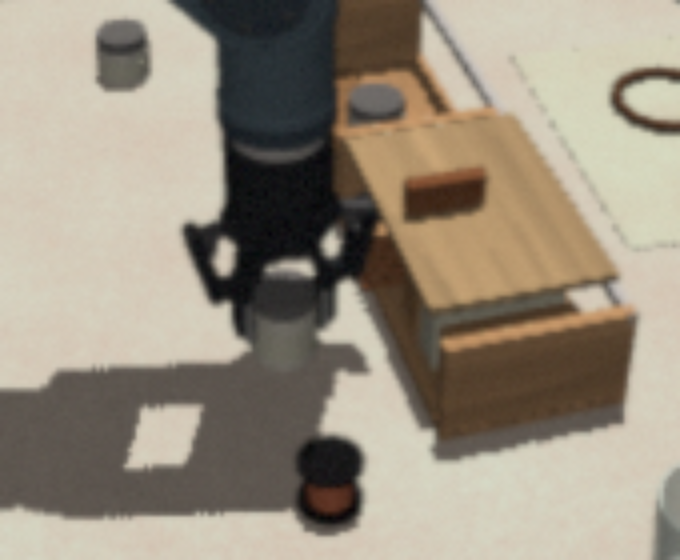

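View pics/w2.png

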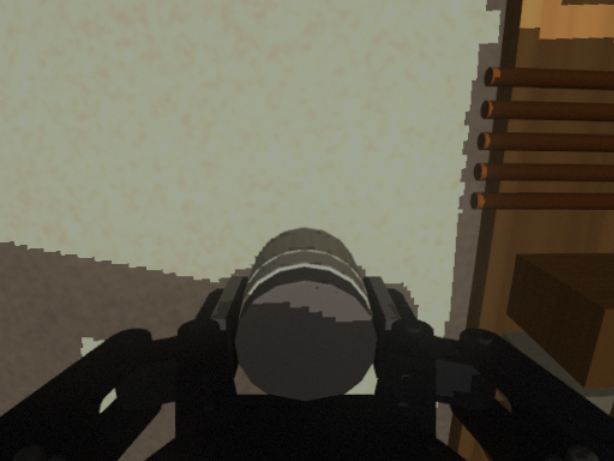

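The jar stands upright between the pads (top at 0.0575 m, still on the table) with nothing jammed. Lifting slowly and watching the force.

```bash
python3 -m creep '[[-0.5,0,0,0,30],[-1,0,0,0,30],[-1.5,0,0,0,30],[-2,0,0,0,30],[-2,0,0,0,30],[-2,0,0,0,30]]' 40;  python3 - <<'E'
from h import *
slot(-.002,.14)
o=get_obs();c=camera("wrist")
W=world(c,o);P=W[(W[...,2]>.05)&(W[...,2]<.11)];m2=np.hypot(P[:,0]-o["tool_pos"][0],P[:,1]-o["tool_pos"][1])<.02;P=P[m2]
print(len(P),np.percentile(P[:,2],[5,50,95,99]))
E
```

```text
clock: 7.57
tool_pos: [0.4576, -0.1071, 0.0372]
orientation: [0.487, 0.516, 0.481, -0.514]
ft_force: [-0.0, -0.2, -0.7]
opening: 0.55
target [0.5962 0.1284 0.14  ] shift cm [-10.28  12.45 -24.33] turn 0.001 | tcp [ 0.4576 -0.1071  0.0372] toolx [ 0.008 -0.005 -1.   ] tooly [ 0.998 -0.063  0.009] rows>= 7.0 open 0.55 clk 7.57 ft [-0.  -0.2 -0.7]
7141 [0.07726898 0.07816405 0.0790515  0.07942438]
```

```bash
python3 -m creep '[[-4,0,0,0,30],[-8,0,-1,0,30],[-10.5,1,-4,0,30],[-10.5,2.5,-7.5,0,30],[-10.5,4.5,-11,0,30],[-10.5,6.5,-14.5,0,30],[-10.5,8.5,-18,0,30],[-10.5,10.5,-21,0,30],[-10.5,12.4,-23.5,0,30],[-10.5,12.5,-24.3,0,30],[-10.5,12.5,-24.3,0,30],[-10.5,12.5,-24.3,0,30]]' 40;  python3 - <<'E'
from h import *
slot(-.002,.024)
E
```

```text
clock: 8.62
tool_pos: [0.5954, 0.1281, 0.1407]
orientation: [0.487, 0.515, 0.482, -0.515]
ft_force: [0.7, -0.7, -1.1]
opening: 0.551
target [0.5962 0.1284 0.024 ] shift cm [ 1.167e+01  1.000e-02 -8.000e-02] turn 0.002 | tcp [0.5954 0.1281 0.1407] toolx [ 0.005 -0.005 -1.   ] tooly [ 0.998 -0.062  0.006] rows>= 2.8 open 0.551 clk 8.62 ft [ 0.7 -0.7 -1.1]
```

```bash
python3 -m creep '[[3,0,-0.1,0,30],[6,0,-0.1,0,30],[8.5,0,-0.1,0,30],[10,0,-0.1,0,30],[10.8,0,-0.1,0,30],[11.3,0,-0.1,0,30],[11.6,0,-0.1,0,30],[11.6,0,-0.1,0,30]]' 40;  python3 -c "
from h import *
slot(-.002,.024)"; python3 -m creep '[[0,0,0,0,65],[0,0,0,0,80],[0,0,0,0,80],[0,0,0,0,80],[-3,0,0,0,90],[-7,0,0,0,100],[-11,0,0,0,100],[-13,0,0,0,100],[-13,0,0,0,100]]';  python3 -c "
from h import *
rel(.4308,.2987,.15)"
```

```text
clock: 9.28
tool_pos: [0.5965, 0.1279, 0.0255]
orientation: [0.487, 0.516, 0.481, -0.515]
ft_force: [1.2, -0.1, -0.6]
opening: 0.551
target [0.5962 0.1284 0.024 ] shift cm [ 0.15 -0.03 -0.04] turn 0.001 | tcp [0.5965 0.1279 0.0255] toolx [ 0.006 -0.005 -1.   ] tooly [ 0.998 -0.062  0.007] rows>= 0.0 open 0.551 clk 9.28 ft [ 1.2 -0.1 -0.6]
clock: 10.03
tool_pos: [0.5996, 0.129, 0.1626]
orientation: [0.49, 0.519, 0.479, -0.512]
ft_force: [0.0, -0.0, 1.0]
opening: 0.997
target [0.4308 0.2987 0.15  ] shift cm [  0.88 -17.92 -15.9 ] turn 0.002 | tcp [0.5996 0.129  0.1626] toolx [ 0.018 -0.005 -1.   ] tooly [ 0.998 -0.062  0.018] rows>= 5.7 open 0.997 clk 10.03 ft [ 0. -0.  1.]
```

```bash
python3 -m creep '[[0,-3.5,-2,0,100],[0,-6.5,-5,0,100],[0,-9.5,-8,0,100],[0,-12.5,-11,0,100],[0,-15.5,-14,0,100],[0,-17.9,-15.9,0,100],[0,-17.9,-15.9,0,100],[4,-17.9,-15.9,0,100],[7,-17.9,-15.9,0,100],[9,-17.9,-15.9,0,100],[9,-17.9,-15.9,0,100],[9,-17.9,-15.9,0,100]]';  python3 - <<'E'
from h import *
rel(.4308,.2987,.008)
o=get_obs();c=camera("wrist")
W=world(c,o);m=abs(W[...,2]-.044)<.005;P=W[m];m2=np.hypot(P[:,0]-.4308,P[:,1]-.2987)<.035;P=P[m2]
print(len(P),cv2.minEnclosingCircle(P[:,:2].astype(np.float32)))
c=camera("top");W=world(c)
for h,dy in((.078,-.057),(.065,-.002)):
    t=bay+ey*dy
    m=abs(W[...,2]-h)<.004;P=W[m];m2=np.hypot(P[:,0]-t[0],P[:,1]-t[1])<.03;P=P[m2]
    q=np.array(cv2.minEnclosingCircle(P[:,:2].astype(np.float32))[0]);print("in bay",len(P),(q-bay)@ex,(q-bay)@ey,np.median(P[:,2]))
E
```

```text
clock: 11.03
tool_pos: [0.4315, 0.2977, 0.0676]
orientation: [0.489, 0.518, 0.479, -0.513]
ft_force: [-0.3, 0.9, 0.6]
opening: 1.002
target [0.4308 0.2987 0.008 ] shift cm [ 5.96 -0.17 -0.13] turn 0.002 | tcp [0.4315 0.2977 0.0676] toolx [ 0.015 -0.006 -1.   ] tooly [ 0.998 -0.062  0.015] rows>= 1.4 open 1.002 clk 11.03 ft [-0.3  0.9  0.6]
4576 ((0.4322540760040283, 0.2998324930667877), 0.023158080875873566)
in bay 232 0.0008978151618347709 -0.057148863903516235 0.078338170545718
in bay 226 -0.0007655206720052478 -0.0014641046937614204 0.06537667627557595
```

```bash
python3 -m creep '[[3,-0.1,-0.15,0,100],[5.5,-0.1,-0.15,0,100],[5.9,-0.1,-0.15,0,100],[5.9,-0.1,-0.15,0,60],[5.9,-0.1,-0.15,0,40],[5.9,-0.1,-0.15,0,30],[5.9,-0.1,-0.15,0,30],[5.9,-0.1,-0.15,0,30],[5.9,-0.1,-0.15,0,30],[5.9,-0.1,-0.15,0,30]]' 40; python3 -c "
from h import *
rel(.4315,.2993,.008)"; python3 -m creep '[[-0.5,0,0,0,30],[-1,0,0,0,30],[-2,0,0,0,30],[-4,0,0,0,30],[-4,0,0,0,30],[-4,0,0,0,30]]' 40;  python3 - <<'E'
from h import *
slot(.052,.14)
o=get_obs();c=camera("wrist");save(c,"pics/w3.png",1.2)
W=world(c,o);P=W[(W[...,2]>.06)&(W[...,2]<.11)];m2=np.hypot(P[:,0]-o["tool_pos"][0],P[:,1]-o["tool_pos"][1])<.02;P=P[m2]
print(len(P),np.percentile(P[:,2],[5,50,95,99]))
E
```

```text
clock: 11.97
tool_pos: [0.4356, 0.3006, 0.0134]
orientation: [0.491, 0.521, 0.478, -0.51]
ft_force: [-0.2, 0.1, 5.9]
opening: 0.544
target [0.4315 0.2993 0.008 ] shift cm [ 0.53 -0.41  0.15] turn 0.002 | tcp [0.4356 0.3006 0.0134] toolx [ 0.023 -0.003 -1.   ] tooly [ 0.998 -0.062  0.023] rows>= 0.2 open 0.544 clk 11.97 ft [-0.2  0.1  5.9]
clock: 12.47
tool_pos: [0.4359, 0.3013, 0.0551]
orientation: [0.491, 0.522, 0.477, -0.509]
ft_force: [-0.6, 0.0, -1.4]
opening: 0.545
target [0.5996 0.1823 0.14  ] shift cm [-8.03 17.29 10.86] turn 0.002 | tcp [0.4359 0.3013 0.0551] toolx [ 0.027 -0.001 -1.   ] tooly [ 0.998 -0.062  0.027] rows>= 5.3 open 0.545 clk 12.47 ft [-0.6  0.  -1.4]
6376 [0.08550787 0.08639635 0.08727488 0.08764549]
```

```bash
python3 -m creep '[[-4,0,0,0,30],[-8,0,0,0,30],[-8.5,3,2,0,30],[-8.5,6,4,0,30],[-8.5,9.5,6,0,30],[-8.5,13,8,0,30],[-8.5,16,10,0,30],[-8.2,17.3,10.9,0,30],[-8,17.3,10.9,0,30],[-8,17.3,10.9,0,30]]' 40;  python3 - <<'E'
from h import *
slot(.052,.0207)
E
```

```text
clock: 13.35
tool_pos: [0.5979, 0.1808, 0.1362]
orientation: [0.489, 0.521, 0.478, -0.511]
ft_force: [-0.4, 0.0, -2.1]
opening: 0.545
target [0.5996 0.1823 0.0207] shift cm [11.55 -0.09 -0.17] turn -0.0 | tcp [0.5979 0.1808 0.1362] toolx [ 0.021 -0.002 -1.   ] tooly [ 0.998 -0.064  0.021] rows>= 2.8 open 0.545 clk 13.35 ft [-0.4  0.  -2.1]
```

```bash
python3 -m creep '[[3,0,-0.2,0,30],[6,-0.1,-0.2,0,30],[8.5,-0.1,-0.2,0,30],[10,-0.1,-0.2,0,30],[10.7,-0.1,-0.2,0,30],[11.2,-0.1,-0.2,0,30],[11.4,-0.1,-0.2,0,30],[11.5,-0.1,-0.2,0,30],[11.5,-0.1,-0.2,0,30]]' 40;  python3 -c "
from h import *
slot(.052,.0207)"; python3 -m creep '[[0,0,0,0,65],[0,0,0,0,80],[0,0,0,0,80],[0,0,0,0,80],[-3,0,0,0,90],[-7,0,0,0,100],[-11,0,0,0,100],[-14,0,0,0,100],[-14,0,0,0,60],[-14,0,0,0,0]]';  python3 -c "
from h import *
rel(.5805,-.1370,.17)"
```

```text
clock: 14.1
tool_pos: [0.6002, 0.183, 0.0223]
orientation: [0.49, 0.521, 0.478, -0.51]
ft_force: [-0.1, -0.8, -0.6]
opening: 0.543
target [0.5996 0.1823 0.0207] shift cm [ 0.16 -0.05  0.07] turn 0.0 | tcp [0.6002 0.183  0.0223] toolx [ 0.023 -0.002 -1.   ] tooly [ 0.998 -0.064  0.023] rows>= 0.0 open 0.543 clk 14.1 ft [-0.1 -0.8 -0.6]
clock: 14.93
tool_pos: [0.5988, 0.1835, 0.1655]
orientation: [0.491, 0.523, 0.477, -0.509]
ft_force: [0.3, 0.5, -0.3]
opening: 0.747
target [ 0.5805 -0.137   0.17  ] shift cm [-0.46  0.23 32.1 ] turn 0.0 | tcp [0.5988 0.1835 0.1655] toolx [ 0.029 -0.001 -1.   ] tooly [ 0.998 -0.064  0.029] rows>= 7.7 open 0.747 clk 14.93 ft [ 0.3  0.5 -0.3]
```

```bash
python3 -m creep '[[-0.5,0,4,0,0],[-0.5,0,8,0,0],[-0.5,0,12,0,0],[-0.5,0,16,0,0],[-0.5,0.2,20,0,0],[-0.5,0.2,24,0,0],[-0.5,0.2,28,0,0],[-0.5,0.2,32,0,0],[-0.5,0.2,32.1,0,0],[-0.5,0.2,32.1,0,0]]';  python3 - <<'E'
from h import *
rel(.5805,-.137,.104)
c=camera("top");W=world(c);save(c,"pics/top2.png")
for h,dy in((.078,-.057),(.065,-.002),(.052,.052)):
    t=bay+ey*dy
    m=abs(W[...,2]-h)<.004;P=W[m];m2=np.hypot(P[:,0]-t[0],P[:,1]-t[1])<.03;P=P[m2]
    q=np.array(cv2.minEnclosingCircle(P[:,:2].astype(np.float32))[0]);print("in bay",len(P),(q-bay)@ex,(q-bay)@ey,np.median(P[:,2]),np.ptp(P[:,2]))
m=(abs(W[...,2]-.12)<.006)&(abs(W[...,0]-.5816)<.04)&(abs(W[...,1]+.0966)<.015);P=W[m];print("handle",len(P),P.mean(0))
E
```

```text
clock: 15.77
tool_pos: [0.579, -0.1391, 0.1686]
orientation: [0.489, 0.523, 0.476, -0.51]
ft_force: [0.5, 0.2, 0.5]
opening: 0.001
target [ 0.5805 -0.137   0.104 ] shift cm [ 6.46 -0.03 -0.21] turn -0.004 | tcp [ 0.579  -0.1391  0.1686] toolx [ 0.026 -0.    -1.   ] tooly [ 0.997 -0.068  0.026] rows>= 1.5 open 0.001 clk 15.77 ft [0.5 0.2 0.5]
in bay 232 0.0008501606751207292 -0.05679596783191909 0.07838009183288137 0.007018165803412871
in bay 227 -0.0007746587803531498 -0.0012253365239174969 0.06540680344097666 0.007593621085346454
in bay 225 -0.0009312714616726103 0.05000585263605442 0.05250875018199596 0.007408502328820246
handle 86 [ 0.58800659 -0.09732797  0.12031737]
```

View pics/top2.png

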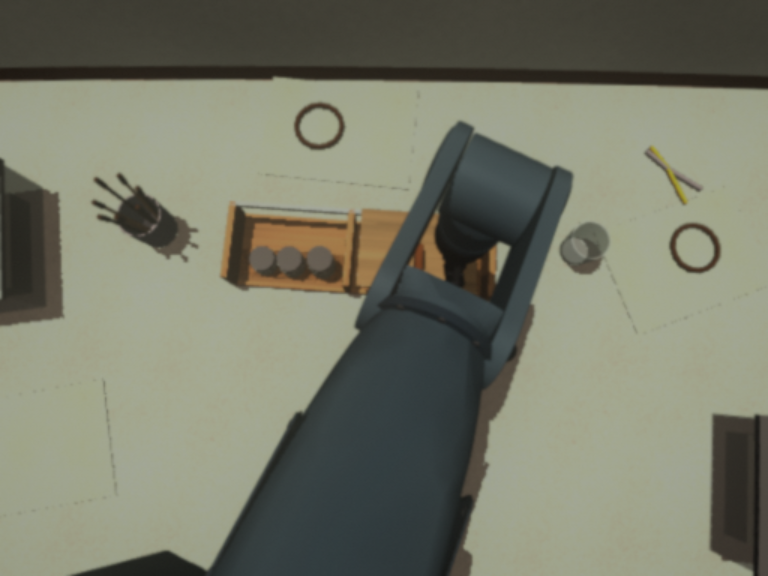

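The row is in place, at y = -57, -1 and +50 mm and within 1 mm in x, with jar tops at (320,262), (290,262) and (263,262) px. Next I'll lower the shut fingers behind the handle and push.

```bash
python3 -m creep '[[3,0,-0.2,0,0],[5.5,0,-0.2,0,0],[6.4,0,-0.2,0,0],[6.4,0,-0.2,0,0],[6.4,0,-0.2,0,0],[6.4,0,-0.8,0,0],[6.4,0,-1.6,0,0],[6.4,0,-2.4,0,0],[6.4,0,-3.4,0,0],[6.4,0,-4.4,0,0],[6.4,0,-4.4,0,0],[6.4,0,-4.4,0,0]]';  python3 - <<'E'
from h import *
slot(-.018,.104)
E
```

```text
clock: 16.82
tool_pos: [0.5837, -0.0922, 0.1049]
orientation: [0.49, 0.523, 0.478, -0.509]
ft_force: [1.1, -0.6, -0.7]
opening: -0.005
target [0.5952 0.1124 0.104 ] shift cm [  0.13  -0.17 -20.49] turn -0.001 | tcp [ 0.5837 -0.0922  0.1049] toolx [ 0.026  0.001 -1.   ] tooly [ 0.998 -0.064  0.026] rows>= 4.9 open -0.005 clk 16.82 ft [ 1.1 -0.6 -0.7]
```

```bash
python3 -m creep '[[0,0,-2,0,0],[0,0,-4,0,0],[0,0,-6.5,0,0],[0,0,-9,0,0],[0,-0.1,-11.5,0,0],[0,-0.1,-14,0,0],[0,-0.1,-16,0,0],[0,-0.1,-17.5,0,0],[0,-0.2,-18.5,0,0],[0,-0.2,-19.3,0,0],[0,-0.2,-20,0,0],[0,-0.2,-20,0,0]]';  python3 - <<'E'
from h import *
slot(-.015,.104)
c=camera("side");save(c,"pics/s4.png");W=world(c)
L=(W-np.array([*bay,0]))[...,:2];a=L@ex;b=L@ey
m=(W[...,2]>.112)&(W[...,2]<.1235)&(abs(a)<.034)&(b>-.012)&(b<.05)
print(m.sum(),np.percentile(b[m],[5,50,95]),np.median(W[m][:,2]))
m=(abs(W[...,2]-.0925)<.004)&(abs(a)<.03);print("plate y range",np.percentile(b[m],[.5,99.5]))
E
```

```text
clock: 17.82
tool_pos: [0.5944, 0.1083, 0.1051]
orientation: [0.49, 0.523, 0.478, -0.509]
ft_force: [-1.0, 0.3, 0.4]
opening: 0.001
target [0.5953 0.1154 0.104 ] shift cm [ 0.12  0.05 -0.71] turn -0.0 | tcp [0.5944 0.1083 0.1051] toolx [ 0.025  0.001 -1.   ] tooly [ 0.998 -0.064  0.025] rows>= 0.2 open 0.001 clk 17.82 ft [-1.   0.3  0.4]
18 [-0.01089613 -0.00850389 -0.00067546] 0.12033491766345224
plate y range [-0.11171325  0.49268292]
```

View pics/s4.png

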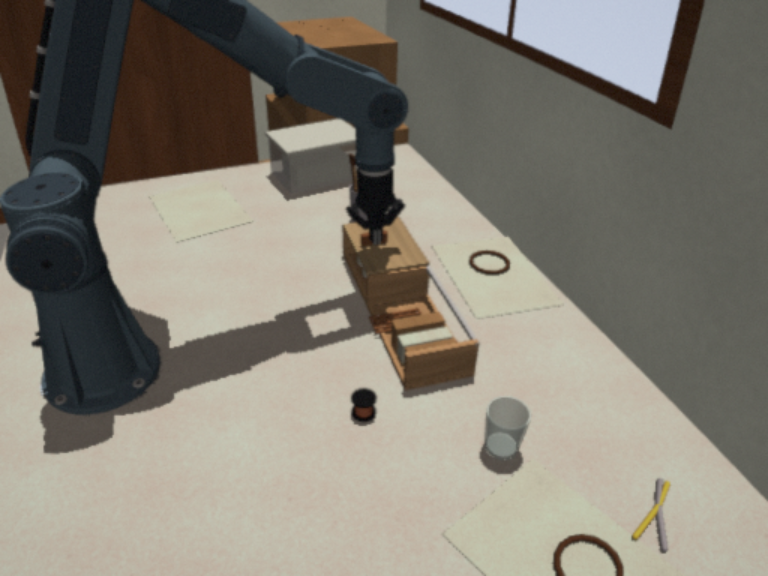

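The cover's trailing edge is at y = -112 mm, against -100 when shut. About 11 mm remains, so I'll push slowly to the stop.

```bash
python3 -m creep '[[0,0,-0.3,0,0],[0,0,-0.6,0,0],[0,0,-0.8,0,0],[0,0,-1,0,0],[0,0,-1.2,0,0],[0,0,-1.2,0,0]]'; cat > chk.py <<'E'
from h import *
c=camera("side");W=world(c)
L=(W-np.array([*bay,0]))[...,:2];a=L@ex;b=L@ey
m=(abs(W[...,2]-.0925)<.004)&(abs(a)<.03)&(b<.1);print("plate edge",np.percentile(b[m],.5),get_obs()["ft_force"]@np.array([*ey,0]))
E
python3 chk.py
```

```text
clock: 18.37
tool_pos: [0.5949, 0.1155, 0.105]
orientation: [0.491, 0.52, 0.476, -0.511]
ft_force: [-2.8, -17.2, 2.6]
opening: 0.001
plate edge -0.10447520415550027 -17.879695333116892
```

17 N against the stop, with the TCP at y = -15 mm, which is where the shut handle should put it. Backing off and rising clear, then a final check.

```bash
python3 -m creep '[[0,0,0,0,0],[0,0,1,0,0],[0,0,1.5,0,0],[-4,0,1.5,0,0],[-8,0,1.5,0,0],[-12,0,2,0,0],[-12,-4,6,0,0],[-12,-8,9,0,0],[-12,-12,12,0,0],[-12,-16,15,0,0],[-12,-20,18,0,0],[-12,-20,18,0,0]]'; python3 - <<'E'
from h import *
c=camera("top");W=world(c);save(c,"pics/top3.png")
L=(W-np.array([*bay,0]))[...,:2];a=L@ex;b=L@ey
m=(W[...,2]>.114)&(W[...,2]<.126)&(abs(a)<.05)&(abs(b)<.05);r=cv2.minAreaRect(np.stack([a[m],b[m]],-1).astype(np.float32));print("handle",m.sum(),r)
for n,(u,v) in dict(spool=(502,350),tumb=(585,245),pot=(148,218)).items():
    u=int(u/1.5);v=int(v/1.5);s=np.s_[v-18:v+18,u-18:u+18]
    zz=W[...,2][s];top=np.percentile(zz[zz>.02],80);P=W[s][abs(zz-top)<.006];print(n,top,cv2.minEnclosingCircle(P[:,:2].astype(np.float32)))
# front view of the jars under the cover, from the side camera
E
python3 chk.py
```

```text
clock: 19.42
tool_pos: [0.3846, -0.0473, 0.2208]
orientation: [0.491, 0.521, 0.477, -0.511]
ft_force: [-0.1, -2.6, 0.9]
opening: -0.0
handle 134 ((-0.0008638668805360794, 0.002414629328995943), (0.014269821345806122, 0.05877891555428505), 89.11701202392578)
spool 0.5475543025353629 ((0.3942428231239319, -0.11038580536842346), 0.006857887841761112)
tumb 0.08297398028051825 ((0.6305569410324097, -0.40302392840385437), 0.0361211933195591)
pot 0.09850784169266846 ((0.6674605011940002, 0.39115047454833984), 0.04125935956835747)
plate edge -0.10370755394870522 0.6520727052794484
```

View pics/top3.png

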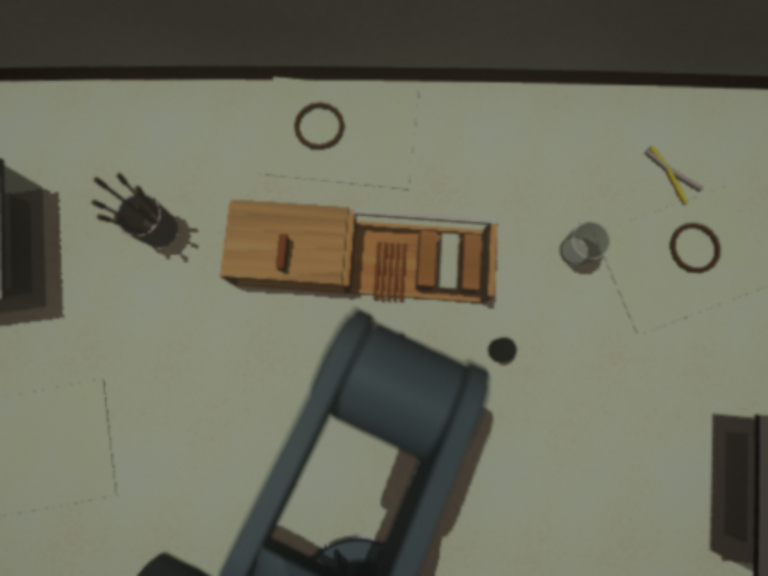

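The handle is at (-1, +2.4) mm in the bay frame, so cover travel is about 0.263 m. The cover is shut over the bay (220–352 px), the spool is still at (502,350) px, and the arm is clear.

```bash
python3 -m creep '[[0,0,0,0,0],[0,0,0,0,0],[0,0,0,0,0],[0,0,0,0,0]]'; python3 -c "
from plant import sign_off
print(sign_off())"
```

```text
clock: 19.85
tool_pos: [0.3831, -0.0483, 0.2205]
orientation: [0.49, 0.521, 0.476, -0.512]
ft_force: [0.2, -0.1, 0.7]
opening: -0.003
the job is handed in; nothing more can be done
None
```

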